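Issue a carton from the pedal feeder and restock it

ROBOT

A 7-joint arm with a two-finger parallel gripper is mounted at the origin on a cart in front of the work surface, level with it; the furniture and walls round the work are solid. World frame = base frame: x ahead of the robot, y to its left, z up, the work surface at z = 0. Lengths are in m, angles in rad, forces in N, time in s.
With the tool pointing down it reaches from about 0.425 to 0.875 m from the base axis. Payload 4.7 kg.
Tool frame: the origin (TCP) lies midway between the tips of the shut fingers; the grasp point (between the pads) lies 19 mm behind it; z points along the fingers, y is the line along which they close (so a half turn about z gives the same grasp; the last joint's range is limited). The gripper opens to 85 mm and grips with 20 to 120 N. Pads are 22 mm wide; open, the fingers measure 114 mm over their backs; the gripper's body (76 mm by 85 mm) begins 54 mm behind the grasp point. The pads swing forward as they close: fully open they stand 13 mm farther back than shut.
Start: joints at [-1.329, 0.321, -0.07, 1.45, 0.023, 1.371, -0.057], TCP at [0.147, 0.633, 0.231] pointing down, gripper open.
Joint ranges: [-2.86, 2.86], [-0.3, 2.09], [-1.38, 1.24], [0.06, 2.45], [-1.56, 4.7], [0.09, 2.05], [-2.69, 2.69]. Speed limits (rad/s): [2.57, 2.57, 3.14, 3.14, 3.14, 3.14, 3.14].

INTERFACE

Orientations are given as a rotation vector (axis times angle).
In Python, from plant import ctrl gives the robot as it stands. The module is installed in compiled form; this text tells all that it offers.
- The arm moves only by the tool carry_out, never from a script. Its argument "motion" is a list of rows, each a list of 3 entries, a list of its own where there are three numbers: the gripper command: -1 is shut, 1 is fully open, values between are in proportion, then the shift along the tool's x, y, z in m, then the turn, a rotation vector about the tool's x, y, z in rad. A call has 1 to 10 rows; each row shifts and turns the commanded pose from where the row before left it, along the tool's axes as they then stand; what a row does not reach is not made up. A row lasts 1/12 s, in which the tool goes at most 41.7 mm and 7.16 degrees, less where a joint would pass 70% of its speed; a pose out of reach is approached as far as the arm can. A call with a gripper value outside its range is refused whole. The fingers move at their own pace and stop on an object; "force" is the grip in N (left out, the last holds). Time passes only in rows, so rows that do not move let the fingers close. It gives the time, the measured TCP pose, the force, the opening and the grip force at its end, in the units of the state.
- ctrl.get_state(): the state, without advancing time (a new reading comes with each control period).
- ctrl.capture(name): name is "scene" or "top"; returns a dict with "pixels" (384x512x3 uint8, red, green, blue), "fovy" (degrees; the focal length in pixels is half the picture's height over the tangent of half this angle, whatever the lens; pixels are square), "cx", "cy" (the principal point, pixels), "R" (3x3) and "t" (3): a world point X has camera coordinates R X + t. Camera axes: x right, y down, z forward; pixel columns grow to the right and rows downward; lengths in m; the calibration is good to about 2 mm. A picture is of the moment at which its call begins. There is no depth.
- ctrl.finish_job(): hands the job in; it is judged then, once.
Trained networks look in the newest picture that a camera, given by its name, has taken for a name from the list of things; names that differ only in an ending like _2 or _b are one class to them, and where a whole thing is asked for, a point or a joint stands for the part that bears it (a point fixed in the world has none). Each returns a list of dicts, best first, with "conf" (0 to 1); they miss things now and then, are a little off and sometimes report something else, mostly with a low value. They report only what shows in the picture. A call takes as long as a camera call. They do not tell look-alikes from the thing itself.
- ctrl.spot_in(camera, name): "position" ([column, row] in pixels, amid what is visible of it).
- ctrl.place_of(camera, name): "position" ([column, row] in pixels: a listed point, or the origin of a listed thing).
The state is a dict: "time": time; "joint_pos": joint angles; "joint_velocities": joint speeds; "joint_torque": joint torques, N m; "eef_pos": TCP position; "tool_rot": TCP orientation; "contact_force": force on the tool from outside, world axes, zero at the start; "wrist_torque": the same for the moment, N m; "opening": finger opening in m; "grasp_force": force on a finger pad.
Only numpy, scipy, OpenCV 4.12 (cv2) and the standard library are available. Lean on these libraries where they do the work, as an engineer would, in place of code of your own. Each camera call takes 0.05 s, during which the arm holds its last target. There are 200 camera calls.

TASK

Press the feeder's pedal gently down to its stop so that the waiting carton rolls to the foot of the roller lane, and let the pedal come back up; then stand that carton upright in the packing tray. After that restock the feeder with the like carton from the table: set it upright on the upper part of the lane so that it waits against the raised gate. Grip the cartons lightly (under 60 N a finger), never bear on the feeder or its pedal with more than 60 N, and leave the other things alone.

Things in the scene. Friction and masses are not known exactly. Their poses are not given: they have to be found in the camera images.
- feeder: Aluminium roller lane fixed on the table left or right of the middle, tray on the other side. Origin on the table under the gate, z up. Lane runs along y, 300 mm, sloping down to -y by 0.14 rad, pedal on the -x side. Roller tops 82 mm high at y = 0. Side guides 58 mm apart inside, 72 outside, 14 mm above the rollers. Foot stop at y = -150, 35 mm above the rollers; the upper end is open.
- lane_wait (a point): Middle of a carton that waits on the lane against the gate: 47 mm up the lane from the gate, 119 mm above the table. y points up the lane, z square to the rollers. The gate is a steel blade across the lane at the feeder's y = 0, 46 mm wide, 4 mm thick, 26 mm above the rollers while the pedal is up; it sinks with the pedal and is below the rollers only in the last sixth of its travel.
- lane_foot (a point): Middle of a carton that has rolled down against the foot stop; axes as for lane_wait, 98 mm above the table, 103 mm down the lane from the gate. The rollers turn freely but damped: a carton takes about 1 s from the gate to the foot.
- pedal (a joint): Pedal hinge, rad: 0 = up, 0.30 = down on its stop; a spring brings it back. At the pad it takes about 6 N to start moving and 13 N to reach the stop.
- pedal_pad (a point): Middle of the top of the ribbed rubber pedal pad (50 x 56 mm); moves with the pedal. Up: 137 mm before the feeder's origin (its -x), 76 mm above the table, sloping up away from the hinge by 0.25 rad; at the stop: 51 mm above the table, nearly level. The hinge lies along the feeder's y, 57 mm before its origin, 45 mm above the table.
- queued_carton: The plain beige small carton that waits behind the gate at the start; 0.08 to 0.17 kg, 100 mm long, 45 wide and 60 high as it stands on its long narrow side. Its own origin and axes are skew; use the point for its middle.
- queued_carton_mid (a point): Middle of that carton: z up (60 mm) as it stands, y along its length (100 mm), x across (45 mm, the side to grip).
- spare_carton: The like carton that stands on the table at the start, in front of the robot: same size, stance and mass range. Its own origin and axes are skew; use the point for its middle.
- spare_carton_mid (a point): Middle of the spare carton, axes as for the other; 30 mm above the table at the start.
- tray: Grey open packing tray fixed to the table, 190 (x) x 220 (y) x 45 mm high, walls and floor 6 mm; origin at the centre of its underside.
- squat_carton: Bystander: a lower, squarer carton 74 x 84 x 60 mm at the right; origin at the centre of its underside.
- tin: Bystander: small round open tin, 83 mm wide, 30 mm high, near the table's front edge; origin at the centre of its underside.
- cutter: Bystander: star-shaped biscuit cutter, 70 mm, 23 mm high, near the front edge; origin at the centre of its underside.
- timer: Bystander: round kitchen timer, 69 mm wide, 50 mm high, beyond the spare carton; origin at the centre of its underside.
Not all that is in view belongs to the job. What is shaped like the queued_carton but yellow is not meant.

How it is judged:
By the outcome, as a careful person would: the job done as asked, in the order asked, and still so for the second after the job is handed in, with the robot touching nothing.
It also fails if it takes over 72 s, if anything falls off the work surface, if the arm or the gripper's body presses on something with over 40 N, if the wrist force passes 120 N, or if a joint passes its speed limit or range.

## Working session

There is one attempt and no reset: what is moved stays moved. The work goes in short steps, Python scripts to look and compute and a tool call to move; the robot and the scene stay as the last step left them, time stands still between calls to the robot, and variables do not carry over. Pictures are saved under pics/ and viewed, at most 10 in all, crops included, and the job is handed in when it is done.

Besides the shell and the picture viewer there is one more tool, called after "Call:" as name(argument=value, ...) on one line, values as JSON. carry_out: Moves the arm, as the interface text tells. Its arguments: {"type":"object","properties":{"motion":{"type":"array"},"force":{"type":"number"}},"required":["motion"]}

```bash
mkdir -p pics
cat > h.py <<'E'
import numpy as np, cv2
from plant import ctrl
from scipy.spatial.transform import Rotation as Ro
def ray(c,p):
    f=c["pixels"].shape[0]/2/np.tan(np.radians(c["fovy"])/2)
    R=np.array(c["R"]);t=np.array(c["t"])
    d=R.T@np.array([(p[0]-c["cx"])/f,(p[1]-c["cy"])/f,1.]);return -R.T@t,d
def onz(c,p,z):
    o,d=ray(c,p);return o+d*(z-o[2])/d[2]
def proj(c,X):
    f=c["pixels"].shape[0]/2/np.tan(np.radians(c["fovy"])/2)
    q=np.array(c["R"])@np.array(X)+np.array(c["t"]);return q[:2]/q[2]*f+[c["cx"],c["cy"]]
def tri(c1,p1,c2,p2):
    A=[];b=[]
    for c,p in((c1,p1),(c2,p2)):
        o,d=ray(c,p);d=d/np.linalg.norm(d);M=np.eye(3)-np.outer(d,d);A.append(M);b.append(M@o)
    return np.linalg.lstsq(np.vstack(A),np.hstack(b),rcond=None)[0]
def save(c,n): cv2.imwrite("pics/"+n+".png",cv2.cvtColor(c["pixels"],cv2.COLOR_RGB2BGR))
E
python3 - <<'E'
from h import *
np.set_printoptions(precision=3,suppress=True)
C={n:ctrl.capture(n) for n in("scene","top")}
for n in C: save(C[n],n+"0"); c=C[n]; print(n,c["fovy"],c["cx"],c["cy"],-np.array(c["R"]).T@np.array(c["t"]))
for k in["feeder","lane_wait","lane_foot","pedal_pad","queued_carton_mid","spare_carton_mid","tray","squat_carton","tin","cutter","timer"]:
    r={n:ctrl.place_of(n,k) for n in C}
    for n in C: print(k,n,[(np.round(d["position"],1).tolist(),round(d["conf"],2)) for d in r[n][:3]])
    if r["scene"] and r["top"]: print("   ",tri(C["scene"],r["scene"][0]["position"],C["top"],r["top"][0]["position"]))
print(ctrl.get_state())
E
```

```text
scene 49.83467317108682 250.7535987666299 196.8661064467887 [-0.775 -0.722  0.759]
top 51.1771819796489 253.17972369839032 195.13698822091254 [ 0.222 -0.08   1.57 ]
feeder scene [([194.5, 198.4], 0.9)]
feeder top [([164.3, 176.0], 0.8)]
    [ 0.549  0.262 -0.012]
lane_wait scene [([181.1, 168.9], 0.88)]
lane_wait top [([145.6, 171.9], 0.59)]
    [0.533 0.304 0.125]
lane_foot scene [([213.2, 184.1], 0.61)]
lane_foot top [([186.0, 174.7], 0.58)]
    [0.539 0.158 0.079]
pedal_pad scene [([171.5, 195.3], 0.54)]
pedal_pad top [([228.5, 192.9], 0.58), ([164.7, 207.7], 0.57), ([203.6, 221.7], 0.29)]
    [0.378 0.086 0.136]
queued_carton_mid scene [([183.7, 173.2], 0.55)]
queued_carton_mid top [([124.4, 227.6], 0.92), ([149.5, 171.9], 0.9)]
    [0.368 0.271 0.185]
spare_carton_mid scene [([235.4, 206.6], 0.89)]
spare_carton_mid top [([226.6, 196.7], 0.64)]
    [0.462 0.007 0.042]
tray scene [([307.2, 218.1], 0.92)]
tray top [([292.2, 175.8], 0.58)]
    [ 0.559 -0.252  0.002]
squat_carton scene [([380.8, 238.1], 0.83)]
squat_carton top [([365.2, 186.4], 0.56)]
    [ 0.52  -0.539  0.009]
tin s
[... 152 characters left out ...]
 0.6), ([147.9, 172.3], 0.33)]
    [ 0.358 -0.102  0.001]
timer scene [([252.7, 203.2], 0.56), ([238.8, 207.4], 0.53)]
timer top [([231.6, 158.9], 0.56), ([164.0, 179.2], 0.25)]
    [ 0.621  0.003 -0.013]
{'time': 1.2, 'joint_pos': array([-1.329,  0.321, -0.07 ,  1.451,  0.023,  1.371, -0.057]), 'joint_velocities': array([ 0.   ,  0.002, -0.   , -0.001, -0.001, -0.   , -0.003]), 'joint_torque': array([  0.   , -49.34 ,  -0.381, -31.457,   0.014,   0.001,   0.   ]), 'eef_pos': array([0.147, 0.633, 0.231]), 'tool_rot': array([0.357, 3.121, 0.   ]), 'contact_force': array([0.671, 0.402, 0.357]), 'wrist_torque': array([ 0.025, -0.014, -0.017]), 'grasp_force': 0.0, 'opening': 0.08535493002864472}
```

View pics/scene0.png

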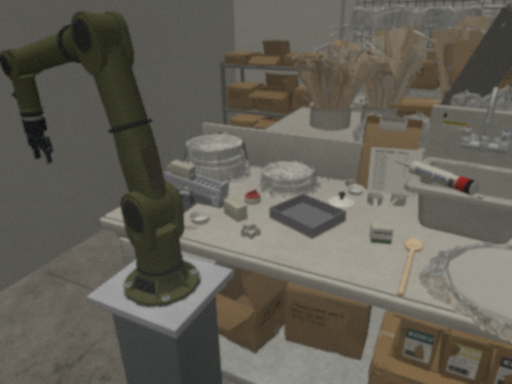

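View pics/top0.png

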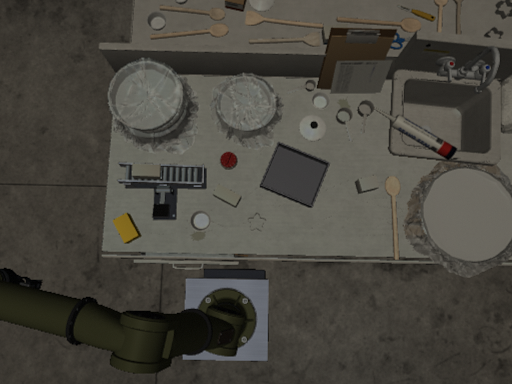

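The scene view shows the feeder at about (195,190), the spare carton at (235,210), the tray at (308,215) and the tin at (200,218). In the top view the lane runs roughly along world y, with its upper end on the left. The queued carton is at (147,171), the pedal at (164,207), the spare at (227,197) and the yellow look-alike at (125,228). I'll enlarge these areas next.

Run:
```python
from h import *
np.set_printoptions(precision=3,suppress=True)
C={n:ctrl.capture(n) for n in("scene","top")}
c=C["top"]
P={}
for k,z in(("feeder",0),("lane_wait",.119),("lane_foot",.098),("pedal_pad",.076),("queued_carton_mid",.119),("spare_carton_mid",.03),("tray",0),("tin",0)):
  for n in C:
    for d in ctrl.place_of(n,k)[:2]: print(k,n,np.round(d["position"],1),round(d["conf"],2),onz(C[n],d["position"],z)[:2])
im=cv2.cvtColor(c["pixels"],cv2.COLOR_RGB2BGR)
a=cv2.resize(im[145:240,105:335],None,fx=3.4,fy=3.4,interpolation=cv2.INTER_CUBIC)
a=cv2.convertScaleAbs(a,alpha=1.6,beta=10)
s=cv2.cvtColor(C["scene"]["pixels"],cv2.COLOR_RGB2BGR)[150:245,120:350]
s=cv2.resize(cv2.convertScaleAbs(s,alpha=1.6,beta=10),(a.shape[1],int(a.shape[0]*.8)))
s=cv2.resize(s,None,fx=1,fy=1)
cv2.imwrite("pics/crop1.png",np.vstack([a,s])[:600])
print(a.shape,s.shape)
```

```text
feeder scene [192.8 194.6] 0.65 [0.558 0.275]
feeder top [162.3 177.5] 0.58 [0.54  0.268]
feeder top [364.3 185.1] 0.31 [ 0.527 -0.539]
lane_wait scene [183.7 170.6] 0.91 [0.534 0.293]
lane_wait scene [170.  193.9] 0.25 [0.319 0.2  ]
lane_wait top [147.2 173.6] 0.9 [0.529 0.298]
lane_wait top [185.3 175.3] 0.42 [0.526 0.158]
lane_foot scene [212.  181.5] 0.91 [0.525 0.148]
lane_foot scene [192.7 198.2] 0.21 [0.359 0.128]
lane_foot top [187.8 175.4] 0.63 [0.53  0.152]
pedal_pad top [162.  208.7] 0.91 [0.405 0.246]
pedal_pad top [164.6 176.9] 0.32 [0.527 0.243]
queued_carton_mid scene [182.  168.4] 0.8 [0.552 0.315]
queued_carton_mid scene [378.  242.1] 0.69 [ 0.303 -0.563]
queued_carton_mid top [125.5 226.5] 0.97 [0.333 0.364]
queued_carton_mid top [147.4 169.6] 0.89 [0.544 0.298]
spare_carton_mid scene [238.2 206.7] 0.97 [0.487 0.007]
spare_carton_mid scene [240.5 203.6] 0.74 [0.515 0.012]
spare_carton_mid top [227.2 196.6] 0.77 [0.464 0.006]
tray scene [305.4 219.8] 0.89 [ 0.549 -0.251]
tray top [291.4 177.4] 0.91 [ 0.552 -0.247]
tray top [146.7 166. ] 0.73 [0.585 0.333]
tin scene [200.2 220.7] 0.68 [0.372 0.112]
tin top [202.3 219.7] 0.63 [0.375 0.102]
(323, 782, 3) (258, 782, 3)
```

View pics/crop1.png

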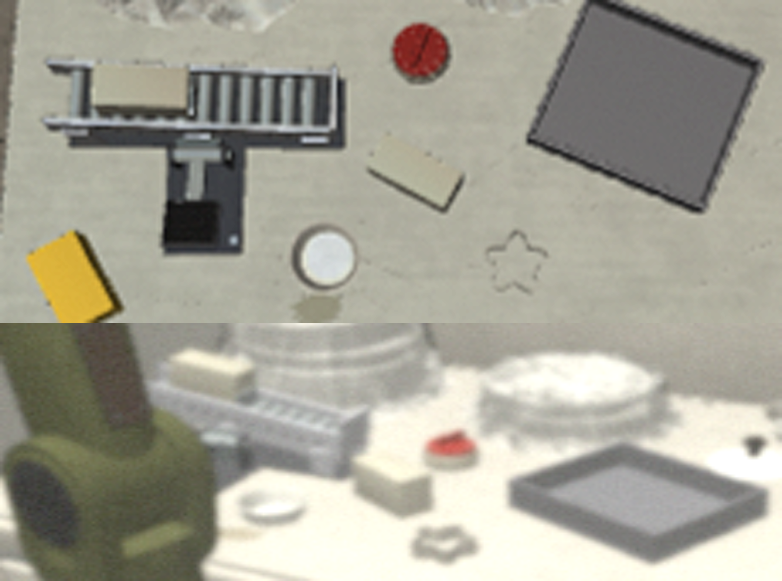

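The enlarged top view shows the lane corners at about (47,64), (43,124), (337,69) and (337,132), and the pedal pad centred at (190,222). The spare carton's top corners are about (388,134), (463,178), (445,208) and (368,170). The tray rim corners are about (588,0), (763,64), (703,211) and (528,140). The waiting beige carton spans (92,66)–(188,112).

Run:
```python
from h import *
from scipy.optimize import least_squares
np.set_printoptions(precision=3,suppress=True)
C={n:ctrl.capture(n) for n in("scene","top")};c=C["top"]
cr=lambda L:[np.array(p)/3.4+[105-.35,145-.35] for p in L]
def fit(name,pts,px,x0):
    pts=np.array(pts,float)
    def r(v):
        cs,sn=np.cos(v[2]),np.sin(v[2])
        return np.concatenate([proj(c,[v[0]+cs*p[0]-sn*p[1],v[1]+sn*p[0]+cs*p[1],p[2]])-q for p,q in zip(pts,px)])
    s=least_squares(r,x0);print(name,s.x,"res",s.fun)
    return s.x
f=fit("feeder",[(.036,.15,.117),(-.036,.15,.117),(.036,-.15,.096),(-.036,-.15,.096),(-.137,0,.076)],cr([(47,62),(43,127),(337,66),(337,133),(190,222)]),[.54,.265,0])
fit("spare",[(.0225,.05,.06),(.0225,-.05,.06),(-.0225,-.05,.06),(-.0225,.05,.06)],cr([(388,134),(463,178),(445,208),(368,170)]),[.464,.006,-.4])
fit("tray",[(.095,.11,.045),(.095,-.11,.045),(-.095,-.11,.045),(-.095,.11,.045)],cr([(588,0),(763,64),(703,211),(528,140)]),[.55,-.25,-.3])
fit("queued",[(.0225,.05,.149+.007),(.0225,-.05,.149-.007),(-.0225,-.05,.149-.007),(-.0225,.05,.149+.007)],cr([(95,66),(188,66),(188,110),(94,110)]),[.54,.3,0])
# edge-based: spare & tray via blurred threshold? colour print
im=c["pixels"].astype(int)
```

```text
feeder [0.535 0.251 0.017] res [ 1.674 -0.184  1.762 -0.225 -1.899  0.413 -2.341 -0.514  0.738  0.642]
spare [ 0.464  0.005 -0.479] res [-0.328  0.022  0.494 -0.544  0.071  0.902 -0.238 -0.394]
tray [ 0.553 -0.254 -0.367] res [-0.361 -1.968  0.37  -0.102  0.789  1.228 -0.801  0.725]
queued [0.534 0.294 0.053] res [-0.67   0.339  0.648  0.441  0.602 -0.407 -0.566 -0.379]
```

Call:
carry_out(motion=[[-1, [0, 0, 0], [0, 0, 0.12]], [-1, [0, 0, 0], [0, 0, 0.12]], [-1, [0, 0, 0], [0, 0, 0.12]], [-1, [0, 0, 0], [0, 0, 0.12]], [-1, [0, 0, 0], [0, 0, 0.12]], [-1, [0, 0, 0], [0, 0, 0.12]], [-1, [0, 0, 0], [0, 0, 0.12]], [-1, [0, 0, 0], [0, 0, 0.12]], [-1, [0, 0, 0], [0, 0, 0.12]], [-1, [0, 0, 0], [0, 0, 0.12]]], force=30)

```text
time: 3.03
eef_pos: [0.1468, 0.6333, 0.2314]
tool_rot: [-2.064, -2.368, -0.0]
contact_force: [-0.5, -0.3, -0.5]
opening: -0.0001
grasp_force: 0.0
```

Call:
carry_out(motion=[[-1, [0, 0, 0], [0, 0, 0.063]], [-1, [0, 0, 0], [0, 0, 0.063]], [-1, [-0.032, 0.02, 0], [0, 0, 0]], [-1, [-0.032, 0.02, 0], [0, 0, 0]], [-1, [-0.032, 0.02, 0], [0, 0, 0]], [-1, [-0.032, 0.02, 0], [0, 0, 0]], [-1, [-0.032, 0.02, 0], [0, 0, 0]], [-1, [-0.032, 0.02, 0], [0, 0, 0]], [-1, [0, 0, 0], [0, 0, 0]]])

```text
time: 3.78
eef_pos: [0.2763, 0.4365, 0.232]
tool_rot: [2.212, 2.226, 0.001]
contact_force: [0.9, -0.0, -0.8]
opening: -0.0002
grasp_force: 0.0
```

```bash
cat >> h.py <<'E'
def need(target,heading,tilt=0):
    """shift (tool axes, now) and turn to reach target TCP with tool y at heading and z down, tilted about tool y"""
    s=ctrl.get_state();R=Ro.from_rotvec(s["tool_rot"])
    h=heading;y=np.array([np.cos(h),np.sin(h),0]);z=np.array([0,0,-1.]);x=np.cross(y,z)
    T=Ro.from_matrix(np.c_[x,y,z])*Ro.from_rotvec([0,tilt,0])
    print("t",round(s["time"],2),"pos",s["eef_pos"],"shift",np.round(R.inv().apply(np.array(target)-s["eef_pos"]),4),
     "turn",np.round((R.inv()*T).as_rotvec(),3),"F",np.round(s["contact_force"],1),"open",round(s["opening"],4),"g",round(s["grasp_force"],1),"q",np.round(s["joint_pos"],2))
E
python3 -c "
from h import *
np.set_printoptions(precision=4,suppress=True)
need([.398,.249,.1],.017)"
```

```text
t 3.78 pos [0.2763 0.4365 0.232 ] shift [-0.188   0.1202  0.1327] turn [ 0.003  0.002 -0.011] F [ 0.9 -0.  -0.8] open -0.0002 g 0.0 q [-1.27  0.03  0.22  1.78 -0.    1.32 -1.05]
```

Call:
carry_out(motion=[[-1, [-0.0313, 0.02, 0], [0, 0, -0.011]], [-1, [-0.0313, 0.02, 0], [0, 0, 0]], [-1, [-0.0313, 0.02, 0], [0, 0, 0]], [-1, [-0.0313, 0.02, 0], [0, 0, 0]], [-1, [-0.0313, 0.02, 0], [0, 0, 0]], [-1, [-0.0313, 0.02, 0], [0, 0, 0]], [-1, [0, 0, 0.035], [0, 0, 0]], [-1, [0, 0, 0.035], [0, 0, 0]], [-1, [0, 0, 0.035], [0, 0, 0]], [-1, [0, 0, 0], [0, 0, 0]]])

```text
time: 4.62
eef_pos: [0.3911, 0.2556, 0.1206]
tool_rot: [-2.19, -2.251, 0.017]
contact_force: [-1.8, -1.3, -0.5]
opening: -0.0002
grasp_force: 0.0
```

```bash
python3 -c "
from h import *
np.set_printoptions(precision=4,suppress=True)
need([.398,.249,.078],.017)
C={n:ctrl.capture(n) for n in('scene','top')}
for k,z in(('pedal_pad',.076),('queued_carton_mid',.119),('feeder',0),('lane_wait',.119),('lane_foot',.098)):
  for n in C:
    for d in ctrl.place_of(n,k)[:2]: print(k,n,np.round(d['position'],1),round(d['conf'],2),onz(C[n],d['position'],z)[:2])
a=[]
for n,(r0,c0) in (('top',(140,100)),('scene',(140,130))):
  im=cv2.cvtColor(C[n]['pixels'],cv2.COLOR_RGB2BGR)[r0:r0+85,c0:c0+130]
  a.append(cv2.convertScaleAbs(cv2.resize(im,None,fx=3.4,fy=3.4,interpolation=cv2.INTER_CUBIC),alpha=1.6,beta=10)[:,:400])
cv2.imwrite('pics/c2.png',np.hstack(a))
"
```

```text
t 4.62 pos [0.3911 0.2556 0.1206] shift [-0.0065  0.007   0.0426] turn [-0.008  0.007  0.01 ] F [-1.8 -1.3 -0.5] open -0.0002 g 0.0 q [-1.07  0.02  0.44  2.03 -0.01  1.1  -0.6 ]
pedal_pad scene [170.9 193.1] 0.64 [0.3999 0.2637]
pedal_pad scene [249.9 202.6] 0.37 [ 0.4558 -0.0625]
pedal_pad top [163.2 211.3] 0.82 [0.3955 0.2409]
queued_carton_mid scene [181.8 171.2] 0.76 [0.5248 0.2963]
queued_carton_mid scene [307.9 218.3] 0.67 [ 0.3546 -0.3287]
queued_carton_mid top [123.1 226.5] 0.69 [0.3323 0.3728]
queued_carton_mid top [148.9 171. ] 0.65 [0.539  0.2926]
feeder scene [237.6 206.1] 0.73 [0.5424 0.0417]
feeder scene [192.9 195.3] 0.66 [0.5524 0.2706]
feeder top [162.5 175.3] 0.63 [0.5487 0.2681]
lane_wait scene [184.4 170.5] 0.93 [0.5359 0.2909]
lane_wait top [147.1 172.3] 0.97 [0.5339 0.2989]
lane_wait top [148.9 172.5] 0.51 [0.5333 0.2923]
lane_foot scene [211.6 185.9] 0.91 [0.4863 0.1252]
lane_foot top [144.6 166.3] 0.74 [0.5612 0.3152]
lane_foot top [184.9 175.9] 0.72 [0.5279 0.1626]
```

View pics/c2.png

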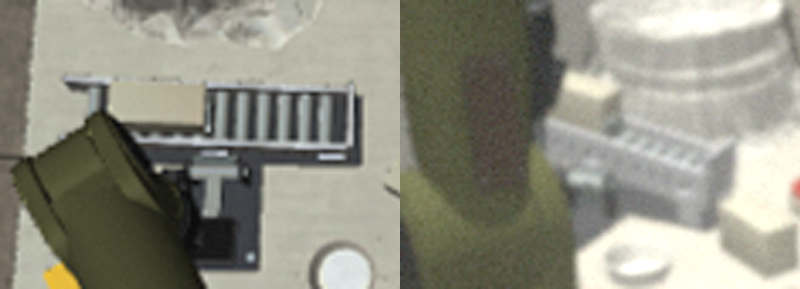

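The left half (top view) shows the hand beside the pedal at (220,230) with the queued carton still on the lane at (157,105). The right half shows the scene unchanged. Next I'll press the pedal.

Call:
carry_out(motion=[[-1, [-0.005, 0.007, 0.018], [-0.008, 0.007, 0.01]], [-1, [0, 0, 0.015], [0, 0, 0]], [-1, [0, 0, 0.008], [0, 0, 0]], [-1, [0, 0, 0.004], [0, 0, 0]], [-1, [0, 0, 0], [0, 0, 0]]])

```text
time: 5.63
eef_pos: [0.4017, 0.2539, 0.0806]
tool_rot: [2.201, 2.241, 0.014]
contact_force: [-0.3, -0.7, -0.6]
opening: -0.0001
grasp_force: 0.0
```

Call:
carry_out(motion=[[-1, [0, 0, 0.004], [0, 0, 0]], [-1, [0, 0, 0.004], [0, 0, 0]], [-1, [0, 0, 0.004], [0, 0, 0]], [-1, [0, 0, 0], [0, 0, 0]]])

```text
time: 5.97
eef_pos: [0.4023, 0.2551, 0.07]
tool_rot: [-2.2, -2.242, -0.018]
contact_force: [-2.7, 0.2, 7.0]
opening: 0.0
grasp_force: 3.5
```

Call:
carry_out(motion=[[-1, [0, -0.001, 0.004], [0, 0, 0]], [-1, [0, -0.001, 0.004], [0, 0, 0]], [-1, [0, -0.001, 0.004], [0, 0, 0]], [-1, [0, 0, 0.002], [0, 0, 0]], [-1, [0, 0, 0], [0, 0, 0]]])

```text
time: 6.38
eef_pos: [0.3996, 0.2552, 0.0565]
tool_rot: [-2.2, -2.242, -0.019]
contact_force: [-4.0, -1.6, 10.4]
opening: 0.0004
grasp_force: 5.2
```

Call:
carry_out(motion=[[-1, [0, 0, 0.002], [0, 0, 0]], [-1, [0, 0, 0], [0, 0, 0]]])

```text
time: 6.55
eef_pos: [0.3995, 0.2552, 0.0547]
tool_rot: [-2.2, -2.241, -0.018]
contact_force: [-3.9, -1.0, 11.0]
opening: 0.0001
grasp_force: 5.8
```

Call:
carry_out(motion=[[-1, [0, 0, 0.001], [0, 0, 0]], [-1, [0, 0, 0], [0, 0, 0]]])

```text
time: 6.72
eef_pos: [0.3995, 0.2552, 0.0538]
tool_rot: [-2.2, -2.241, -0.018]
contact_force: [-4.6, -1.5, 12.3]
opening: -0.0002
grasp_force: 6.1
```

Call:
carry_out(motion=[[-1, [0, 0, 0.001], [0, 0, 0]], [-1, [0, 0, 0.001], [0, 0, 0]], [-1, [0, 0, 0], [0, 0, 0]]])

```text
time: 6.97
eef_pos: [0.3994, 0.2552, 0.0519]
tool_rot: [-2.2, -2.241, -0.018]
contact_force: [-4.9, -2.4, 12.8]
opening: 0.0001
grasp_force: 6.6
```

Call:
carry_out(motion=[[-1, [0, 0, 0.001], [0, 0, 0]], [-1, [0, 0, 0], [0, 0, 0]]])

```text
time: 7.13
eef_pos: [0.3993, 0.2552, 0.0511]
tool_rot: [-2.2, -2.241, -0.017]
contact_force: [-5.2, -1.3, 14.3]
opening: 0.0003
grasp_force: 6.8
```

Call:
carry_out(motion=[[-1, [0, 0, 0.001], [0, 0, 0]], [-1, [0, 0, 0.0005], [0, 0, 0]], [-1, [0, 0, 0], [0, 0, 0]]])

```text
time: 7.38
eef_pos: [0.3994, 0.2553, 0.0508]
tool_rot: [-2.2, -2.24, -0.017]
contact_force: [-9.1, -5.0, 24.1]
opening: -0.0002
grasp_force: 12.4
```

```bash
python3 -c "
from h import *
C={n:ctrl.capture(n) for n in('scene','top')}
for n in C:
    for d in ctrl.place_of(n,'queued_carton_mid')[:3]: print(n,np.round(d['position'],1),round(d['conf'],2),onz(C[n],d['position'],.1)[:2])
print(ctrl.get_state()['contact_force'])
"
```

```text
scene [307.4 218.5] 0.71 [ 0.38610357 -0.31602658]
scene [202.4 174.1] 0.57 [0.57225179 0.2255857 ]
top [177.5 174.3] 0.8 [0.53297135 0.19020178]
[-7.931605   -3.94607746 24.45075085]
```

Call:
carry_out(motion=[[-1, [0, 0, 0], [0, 0, 0]], [-1, [0, 0, 0], [0, 0, 0]], [-1, [0, 0, 0], [0, 0, 0]], [-1, [0, 0, 0], [0, 0, 0]], [-1, [0, 0, 0], [0, 0, 0]], [-1, [0, 0, 0], [0, 0, 0]], [-1, [0, 0, 0], [0, 0, 0]], [-1, [0, 0, 0], [0, 0, 0]], [-1, [0, 0, 0], [0, 0, 0]], [-1, [0, 0, 0], [0, 0, 0]]])

```text
time: 8.42
eef_pos: [0.3994, 0.2553, 0.0508]
tool_rot: [-2.2, -2.24, -0.017]
contact_force: [-8.9, -4.4, 24.8]
opening: -0.0
grasp_force: 12.4
```

```bash
python3 -c "
from h import *
C={n:ctrl.capture(n) for n in('scene','top')}
for n in C:
    for d in ctrl.place_of(n,'queued_carton_mid')[:3]: print(n,np.round(d['position'],1),round(d['conf'],2),onz(C[n],d['position'],.098)[:2])
a=[]
for n,(r0,c0) in (('top',(140,100)),('scene',(140,130))):
  im=cv2.cvtColor(C[n]['pixels'],cv2.COLOR_RGB2BGR)[r0:r0+85,c0:c0+130]
  a.append(cv2.convertScaleAbs(cv2.resize(im,None,fx=3.4,fy=3.4,interpolation=cv2.INTER_CUBIC),alpha=1.6,beta=10)[:,:400])
cv2.imwrite('pics/c3.png',np.hstack(a))
"
```

```text
scene [214.1 179.2] 0.73 [0.54922228 0.15273823]
top [192.  173.3] 0.84 [0.53844736 0.13657833]
top [121.7 229.9] 0.79 [0.32140213 0.38354517]
top [165.2 178.9] 0.51 [0.51481957 0.23550923]
```

View pics/c3.png

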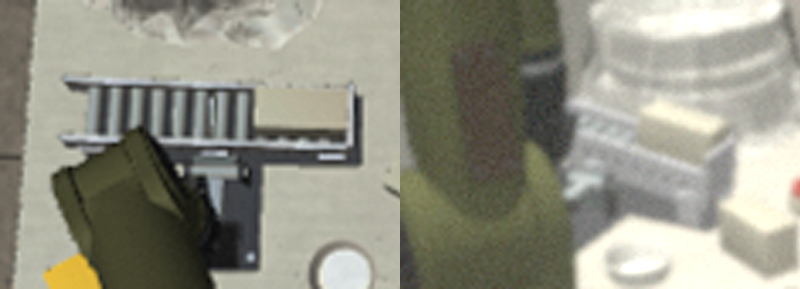

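The carton now lies at the foot of the lane: its top face in the crop spans (255..350, 88..132), and the gate is down at x≈212. I'll release the pedal and measure the carton.

Call:
carry_out(motion=[[-1, [0, 0, -0.006], [0, 0, 0]], [-1, [0, 0, -0.006], [0, 0, 0]], [-1, [0, 0, -0.008], [0, 0, 0]], [-1, [0, 0, -0.01], [0, 0, 0]], [-1, [0, 0, -0.03], [0, 0, 0]], [-1, [0, 0, -0.035], [0, 0, 0]], [-1, [0, 0, -0.035], [0, 0, 0]], [-1, [0, 0, -0.03], [0, 0, 0]], [1, [-0.025, 0, 0], [0, 0, 0]], [1, [-0.025, 0, 0], [0, 0, 0]]])

```text
time: 9.45
eef_pos: [0.3997, 0.2043, 0.2098]
tool_rot: [2.197, 2.244, 0.023]
contact_force: [0.2, -0.2, -1.7]
opening: 0.0234
grasp_force: 0.0
```

Run:
```python
from h import *
from scipy.optimize import least_squares
np.set_printoptions(precision=4,suppress=True)
c=ctrl.capture("top")
save(c,"top4")
for p in [(302,110)]: print(onz(c,np.array(p)/3.4+[99.65,139.65],.128))
# segment beige top in lane region
im=c["pixels"].astype(int);sub=im[160:190,170:210]
g=sub.sum(2);print(sub[12,18],sub[12,22]); 
ref=sub[11:14,16:24].reshape(-1,3).mean(0)
m=(np.abs(sub-ref).max(2)<25).astype(np.uint8)
n,l,st,ce=cv2.connectedComponentsWithStats(m);k=1+st[1:,4].argmax();print(st[k],ce[k]+[170,160],onz(c,ce[k]+[170,160],.128))
print(cv2.minAreaRect(np.argwhere(l==k)[:,::-1].astype(np.float32)))
for nm in("queued_carton_mid","pedal_pad"):
  for d in ctrl.place_of("top",nm)[:2]: print(nm,d,onz(c,d["position"],.098))
need([.535,.15,.2],.017,.14)
```

```text
[0.5366 0.1453 0.128 ]
[107 104  90] [108 104  90]
[  0   0  40  30 776] [190.7191 170.7874] [0.5413 0.1373 0.128 ]
((19.5, 14.5), (29.0, 39.0), 90.0)
queued_carton_mid {'position': [126.7, 227.6], 'conf': 0.92} [0.3302 0.3659 0.098 ]
queued_carton_mid {'position': [189.4, 172.4], 'conf': 0.71} [0.5417 0.1465 0.098 ]
t 9.6 pos [0.3991 0.2017 0.2078] shift [-0.0538  0.135   0.0084] turn [ 0.008  0.132 -0.001] F [-0.4  1.  -0.2] open 0.0453 g 0.0 q [-1.03 -0.14  0.47  1.98  0.06  1.27 -0.57]
```

Call:
carry_out(motion=[[1, [-0.016, 0.034, 0], [0, 0, 0]], [1, [-0.016, 0.034, 0], [0, 0, 0]], [1, [-0.016, 0.034, 0], [0, 0, 0]], [1, [-0.016, 0.034, 0], [0, 0, 0]], [1, [0, 0, 0], [0.008, 0.066, 0]], [1, [0, 0, 0], [0, 0.066, 0]], [1, [0, 0, 0], [0, 0, 0]]])

```text
time: 10.18
eef_pos: [0.5369, 0.1385, 0.2071]
tool_rot: [-2.135, -2.162, -0.146]
contact_force: [-0.9, -0.7, 0.0]
opening: 0.0857
grasp_force: 0.0
```

Run:
```python
from h import *
np.set_printoptions(precision=4,suppress=True)
need([.5365,.1514,.088],.017,.14)
```

```text
t 10.18 pos [0.5369 0.1385 0.2071] shift [-0.0037  0.      0.1197] turn [-0.001  0.002 -0.004] F [-0.9 -0.7  0. ] open 0.0857 g 0.0 q [-0.83  0.12  0.68  1.77 -0.23  1.26 -0.08]
```

Call:
carry_out(motion=[[1, [-0.0037, 0, 0.03], [0, 0, 0]], [1, [0, 0, 0.03], [0, 0, 0]], [1, [0, 0, 0.025], [0, 0, 0]], [1, [0, 0, 0.02], [0, 0, 0]], [1, [0, 0, 0.0147], [0, 0, 0]], [1, [0, 0, 0], [0, 0, 0]], [1, [0, 0, 0], [0, 0, 0]]])

```text
time: 10.77
eef_pos: [0.535, 0.1559, 0.0885]
tool_rot: [-2.126, -2.17, -0.145]
contact_force: [0.0, 0.3, 0.1]
opening: 0.0856
grasp_force: 0.0
```

Call:
carry_out(motion=[[0.2, [0, 0, 0], [0, 0, 0]], [0, [0, 0, 0], [0, 0, 0]], [-0.2, [0, 0, 0], [0, 0, 0]], [-0.5, [0, 0, 0], [0, 0, 0]], [-1, [0, 0, 0], [0, 0, 0]], [-1, [0, 0, 0], [0, 0, 0]], [-1, [0, 0, 0], [0, 0, 0]]], force=25)

```text
time: 11.35
eef_pos: [0.537, 0.1548, 0.0904]
tool_rot: [-2.129, -2.168, -0.152]
contact_force: [-0.2, 0.5, 6.2]
opening: 0.0446
grasp_force: 29.7
```

Run:
```python
from h import *
np.set_printoptions(precision=4,suppress=True)
need([.5365,.1514,.088],.017,.14)
```

```text
t 11.35 pos [0.537  0.1548 0.0904] shift [-0.0037 -0.0006  0.0019] turn [ 0.002 -0.     0.001] F [-0.2  0.5  6.2] open 0.0446 g 29.7 q [-0.81  0.26  0.65  1.9  -0.34  1.04  0.01]
```

Call:
carry_out(motion=[[-1, [0, 0, -0.01], [0, 0, 0]], [-1, [0, 0, -0.02], [0, 0, 0]], [-1, [0, 0, -0.03], [0, 0, 0]], [-1, [0, 0, -0.035], [0, 0, 0]], [-1, [0, 0, -0.025], [0, 0, 0]], [-1, [0, 0, 0], [0, -0.07, 0]], [-1, [0, 0, 0], [0, -0.07, 0]], [-1, [-0.02, 0, 0], [0, 0, 0]], [-1, [-0.035, 0, 0], [0, 0, 0]], [-1, [-0.035, 0, 0], [0, 0, 0]]])

```text
time: 12.18
eef_pos: [0.5375, 0.0484, 0.2079]
tool_rot: [2.196, 2.246, -0.003]
contact_force: [-0.1, -0.7, -1.7]
opening: 0.0444
grasp_force: 28.9
```

Call:
carry_out(motion=[[-1, [-0.035, 0, 0], [0, 0, 0]], [-1, [-0.035, 0, 0], [0, 0, 0]], [-1, [-0.035, 0, 0], [0, 0, 0]], [-1, [-0.035, 0, 0], [0, 0, 0]], [-1, [-0.035, 0, 0], [0, 0, 0]], [-1, [-0.035, 0, 0], [0, 0, 0]], [-1, [-0.035, 0, 0], [0, 0, 0]], [-1, [-0.035, 0, 0], [0, 0, 0]], [-1, [0, 0, 0], [0, 0, 0.1]], [-1, [0, 0, 0], [0, 0, 0.1]]])

```text
time: 13.02
eef_pos: [0.5412, -0.2362, 0.2085]
tool_rot: [2.425, 1.996, -0.004]
contact_force: [1.2, 1.3, -1.9]
opening: 0.0445
grasp_force: 29.0
```

Call:
carry_out(motion=[[-1, [0, 0, 0], [0, 0, 0.1]], [-1, [0, 0, 0], [0, 0, 0.084]], [-1, [0, 0, 0], [0, 0, 0]]])

```text
time: 13.27
eef_pos: [0.5426, -0.2322, 0.2081]
tool_rot: [2.591, 1.777, -0.002]
contact_force: [0.6, -0.4, -1.7]
opening: 0.0443
grasp_force: 29.0
```

Run:
```python
from h import *
np.set_printoptions(precision=4,suppress=True)
need([.553,-.254,.028],-.367,0)
C={n:ctrl.capture(n) for n in('scene','top')}
a=[]
for n,(r0,c0) in (('top',(135,140)),('scene',(150,180))):
  im=cv2.cvtColor(C[n]['pixels'],cv2.COLOR_RGB2BGR)[r0:r0+110,c0:c0+190]
  for d in ctrl.place_of(n,'tray')[:2]+ctrl.place_of(n,'queued_carton_mid')[:2]: print(n,d)
  a.append(cv2.convertScaleAbs(cv2.resize(im,None,fx=2.1,fy=2.7,interpolation=cv2.INTER_CUBIC),alpha=1.6,beta=10))
cv2.imwrite('pics/c5.png',np.hstack(a))
```

```text
t 13.27 pos [ 0.5426 -0.2322  0.2081] shift [-0.0164  0.0177  0.1801] turn [-0.001  0.001 -0.001] F [ 0.6 -0.4 -1.7] open 0.0443 g 29.0 q [-0.44  0.3   0.97  1.67 -0.25  1.31  0.2 ]
top {'position': [291.3, 180.7], 'conf': 0.82}
top {'position': [126.1, 228.4], 'conf': 0.74}
top {'position': [299.4, 167.1], 'conf': 0.54}
scene {'position': [307.5, 220.6], 'conf': 0.72}
scene {'position': [183.9, 170.3], 'conf': 0.55}
scene {'position': [302.0, 167.7], 'conf': 0.88}
scene {'position': [170.8, 195.4], 'conf': 0.52}
```

View pics/c5.png

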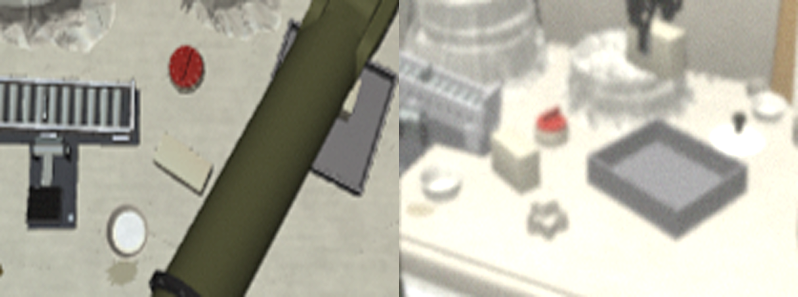

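The carton is held upright over the tray, and the tray, spare, timer and tin are in place. I'll lower it now.

Call:
carry_out(motion=[[-1, [-0.016, 0.018, 0.01], [0, 0, 0]], [-1, [0, 0, 0.035], [0, 0, 0]], [-1, [0, 0, 0.035], [0, 0, 0]], [-1, [0, 0, 0.035], [0, 0, 0]], [-1, [0, 0, 0.03], [0, 0, 0]], [-1, [0, 0, 0.015], [0, 0, 0]], [-1, [0, 0, 0.008], [0, 0, 0]], [-1, [0, 0, 0.004], [0, 0, 0]], [-1, [0, 0, 0.003], [0, 0, 0]], [-1, [0, 0, 0], [0, 0, 0]]])

```text
time: 14.4
eef_pos: [0.5553, -0.254, 0.0344]
tool_rot: [2.586, 1.779, 0.001]
contact_force: [0.5, 0.7, -0.4]
opening: 0.0449
grasp_force: 28.9
```

Call:
carry_out(motion=[[-1, [0, 0, 0.002], [0, 0, 0]], [-1, [0, 0, 0.002], [0, 0, 0]], [-1, [0, 0, 0], [0, 0, 0]]])

```text
time: 14.65
eef_pos: [0.5547, -0.2536, 0.0297]
tool_rot: [2.587, 1.78, 0.001]
contact_force: [0.4, -0.1, -1.7]
opening: 0.045
grasp_force: 28.9
```

Call:
carry_out(motion=[[-1, [0, 0, 0.001], [0, 0, 0]], [-1, [0, 0, 0.001], [0, 0, 0]], [-1, [0, 0, 0], [0, 0, 0]]])

```text
time: 14.9
eef_pos: [0.5547, -0.2537, 0.0283]
tool_rot: [2.588, 1.78, 0.001]
contact_force: [-1.3, 1.2, 5.3]
opening: 0.0444
grasp_force: 29.6
```

Call:
carry_out(motion=[[-1, [0, 0, 0.001], [0, 0, 0]], [-1, [0, 0, 0], [0, 0, 0]]])

```text
time: 15.07
eef_pos: [0.5547, -0.2537, 0.0283]
tool_rot: [2.588, 1.781, 0.001]
contact_force: [-3.5, 2.6, 12.8]
opening: 0.0445
grasp_force: 30.5
```

Call:
carry_out(motion=[[0.3, [0, 0, -0.001], [0, 0, 0]], [0.6, [0, 0, 0], [0, 0, 0]], [1, [0, 0, 0], [0, 0, 0]], [1, [0, 0, 0], [0, 0, 0]], [1, [0, 0, -0.01], [0, 0, 0]], [1, [0, 0, -0.03], [0, 0, 0]], [1, [0, 0, -0.04], [0, 0, 0]], [1, [0, 0, -0.04], [0, 0, 0]], [1, [0, 0, -0.04], [0, 0, 0]], [1, [0, 0, 0], [0, 0, 0.112]]])

```text
time: 15.9
eef_pos: [0.5579, -0.2565, 0.1964]
tool_rot: [2.676, 1.625, 0.014]
contact_force: [0.6, -1.4, -0.0]
opening: 0.0857
grasp_force: 0.0
```

Run:
```python
from h import *
np.set_printoptions(precision=4,suppress=True)
need([.464,.005,.02],-.479,0)
C={n:ctrl.capture(n) for n in('scene','top')}
for n in C:
  for d in ctrl.place_of(n,'spare_carton_mid')[:3]: print(n,np.round(d['position'],1),d['conf'],onz(C[n],d['position'],.03))
```

```text
t 15.9 pos [ 0.5579 -0.2565  0.1964] shift [ 0.1884 -0.2063  0.174 ] turn [ 0.014 -0.002 -0.   ] F [ 0.6 -1.4 -0. ] open 0.0857 g 0.0 q [-0.39  0.37  0.98  1.63 -0.32  1.3   0.16]
scene [237.5 206.7] 0.56 [0.4855 0.0093 0.03  ]
top [222.3 196.1] 0.57 [0.4652 0.0251 0.03  ]
```

Call:
carry_out(motion=[[1, [0.0235, -0.0258, 0], [0.014, -0.002, 0]], [1, [0.0235, -0.0258, 0], [0, 0, 0]], [1, [0.0235, -0.0258, 0], [0, 0, 0]], [1, [0.0235, -0.0258, 0], [0, 0, 0]], [1, [0.0235, -0.0258, 0], [0, 0, 0]], [1, [0.0235, -0.0258, 0], [0, 0, 0]], [1, [0.0235, -0.0258, 0], [0, 0, 0]], [1, [0.0235, -0.0258, 0], [0, 0, 0]], [1, [0, 0, 0.04], [0, 0, 0]], [1, [0, 0, 0], [0, 0, 0]]])

```text
time: 16.93
eef_pos: [0.4516, 0.0106, 0.1439]
tool_rot: [-2.666, -1.636, 0.029]
contact_force: [-2.1, -0.3, -1.2]
opening: 0.0853
grasp_force: 0.0
```

Run:
```python
from h import *
np.set_printoptions(precision=4,suppress=True)
need([.464,.005,.02],-.479,0)
C={n:ctrl.capture(n) for n in('scene','top')}
a=[]
for n,(r0,c0) in (('top',(135,150)),('scene',(150,180))):
  im=cv2.cvtColor(C[n]['pixels'],cv2.COLOR_RGB2BGR)[r0:r0+110,c0:c0+190]
  a.append(cv2.convertScaleAbs(cv2.resize(im,None,fx=2.1,fy=2.7,interpolation=cv2.INTER_CUBIC),alpha=1.6,beta=10))
cv2.imwrite('pics/c6.png',np.hstack(a))
```

```text
t 16.93 pos [0.4516 0.0106 0.1439] shift [0.0017 0.0163 0.1236] turn [-0.021  0.009  0.009] F [-2.1 -0.3 -1.2] open 0.0853 g 0.0 q [-0.95 -0.07  0.86  2.04  0.05  1.17 -0.59]
```

View pics/c6.png

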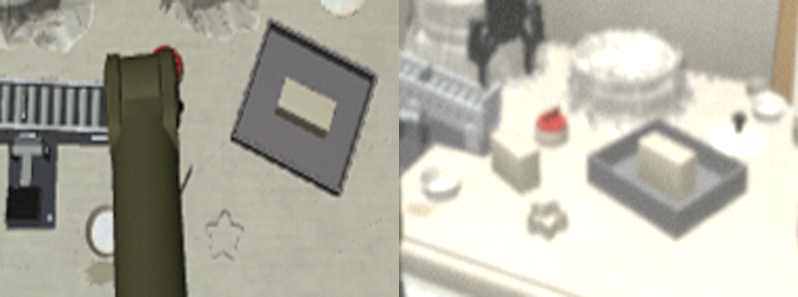

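The queued carton stands upright in the tray at crop (665,165), and the spare is undisturbed at (515,160). I'll descend on the spare.

Call:
carry_out(motion=[[1, [0.0017, 0.0163, 0], [-0.021, 0.009, 0.009]], [1, [0, 0, 0], [0, 0, 0]]])

```text
time: 17.2
eef_pos: [0.4753, 0.0001, 0.1505]
tool_rot: [2.688, 1.612, 0.02]
contact_force: [0.3, 0.5, 0.5]
opening: 0.0852
grasp_force: 0.0
```

Run:
```python
from h import *
np.set_printoptions(precision=4,suppress=True)
need([.464,.005,.021],-.479,0)
c=ctrl.capture("scene")
for h in (-.479,):
  for dx,dy in((.0225,.05),(.0225,-.05),(-.0225,-.05),(-.0225,.05)):
    print(proj(c,[.464+dx*np.cos(h)-dy*np.sin(h),.005+dx*np.sin(h)+dy*np.cos(h),.06]))
im=cv2.cvtColor(c['pixels'],cv2.COLOR_RGB2BGR)
for h in (-.479,):
  q=[]
  for dx,dy in((.0225,.05),(.0225,-.05),(-.0225,-.05),(-.0225,.05)):
    q.append((proj(c,[.464+dx*np.cos(h)-dy*np.sin(h),.005+dx*np.sin(h)+dy*np.cos(h),.06])+.5-[200,180])*8)
s=cv2.convertScaleAbs(cv2.resize(im[180:230,200:270],None,fx=8,fy=8,interpolation=cv2.INTER_CUBIC),alpha=1.6,beta=10)
cv2.polylines(s,[np.int32(q)],True,(0,0,255),1);cv2.imwrite("pics/c7.png",s)
```

```text
t 17.2 pos [0.4753 0.0001 0.1505] shift [-0.002  -0.0139  0.1293] turn [ 0.013 -0.007 -0.011] F [0.3 0.5 0.5] open 0.0852 g 0.0 q [-0.94 -0.04  0.88  2.01  0.04  1.14 -0.57]
[233.3303 196.3549]
[247.6494 205.2201]
[237.7751 208.5009]
[223.706 199.359]
```

View pics/c7.png

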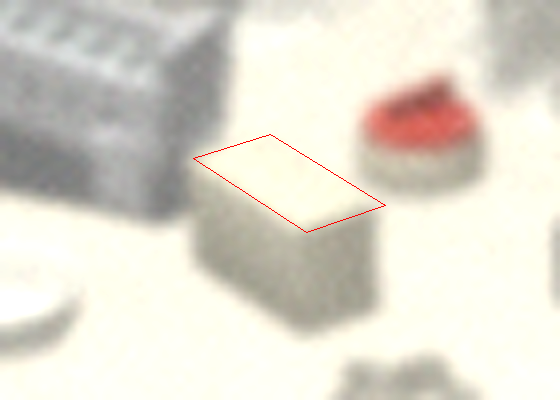

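The projected top face matches the spare carton well, within about 1 px. I'll correct the shift and descend.

Call:
carry_out(motion=[[1, [-0.002, -0.0139, 0.01], [0.013, -0.007, -0.011]], [1, [0, 0, 0.03], [0, 0, 0]], [1, [0, 0, 0.03], [0, 0, 0]], [1, [0, 0, 0.025], [0, 0, 0]], [1, [0, 0, 0.015], [0, 0, 0]], [1, [0, 0, 0], [0, 0, 0]], [1, [0, 0, 0], [0, 0, 0]]])

```text
time: 17.83
eef_pos: [0.4588, 0.0065, 0.0391]
tool_rot: [-2.681, -1.632, 0.008]
contact_force: [0.3, -0.4, 0.5]
opening: 0.0852
grasp_force: 0.0
```

Run:
```python
from h import *
np.set_printoptions(precision=4,suppress=True)
need([.464,.005,.021],-.479,0)
```

```text
t 17.83 pos [0.4588 0.0065 0.0391] shift [0.0011 0.0054 0.0181] turn [-0.005  0.003  0.002] F [ 0.3 -0.4  0.5] open 0.0852 g 0.0 q [-0.91  0.15  0.89  2.14 -0.15  0.92 -0.41]
```

Call:
carry_out(motion=[[1, [0.001, 0.0054, 0.01], [-0.005, 0.003, 0.002]], [1, [0, 0, 0.008], [0, 0, 0]], [0.5, [0, 0, 0], [0, 0, 0]], [0.2, [0, 0, 0], [0, 0, 0]], [0, [0, 0, 0], [0, 0, 0]], [-0.3, [0, 0, 0], [0, 0, 0]], [-1, [0, 0, 0], [0, 0, 0]], [-1, [0, 0, 0], [0, 0, 0]], [-1, [0, 0, 0], [0, 0, 0]]], force=25)

```text
time: 18.58
eef_pos: [0.4644, 0.0061, 0.0216]
tool_rot: [-2.682, -1.632, -0.005]
contact_force: [-1.5, 0.5, 5.9]
opening: 0.0449
grasp_force: 26.6
```

Run:
```python
from h import *
np.set_printoptions(precision=4,suppress=True)
need([.464,.005,.021],-.479,0)
```

```text
t 18.58 pos [0.4644 0.0061 0.0216] shift [-0.0012  0.0002  0.0006] turn [ 0.    -0.003  0.001] F [-1.5  0.5  5.9] open 0.0449 g 26.6 q [-0.88  0.2   0.88  2.14 -0.21  0.88 -0.36]
```

Call:
carry_out(motion=[[-1, [0, 0, -0.01], [0, 0, 0]], [-1, [0, 0, -0.03], [0, 0, 0]], [-1, [0, 0, -0.035], [0, 0, 0]], [-1, [0, 0, -0.035], [0, 0, 0]], [-1, [0, 0, -0.035], [0, 0, 0]], [-1, [0, 0, -0.035], [0, 0, 0]], [-1, [0, 0, -0.02], [0, 0, -0.1]], [-1, [0, 0, 0], [0, 0, -0.1]], [-1, [0, 0, 0], [0, 0, -0.1]], [-1, [0, 0, 0], [0, 0, -0.1]]])

```text
time: 19.42
eef_pos: [0.4634, 0.0055, 0.221]
tool_rot: [-2.299, -2.138, -0.004]
contact_force: [-0.2, 0.9, -1.4]
opening: 0.0445
grasp_force: 26.4
```

Call:
carry_out(motion=[[-1, [0, 0, 0], [0, 0, -0.096]], [-1, [0.032, 0.008, 0], [0, 0, 0]], [-1, [0.032, 0.008, 0], [0, 0, 0]], [-1, [0.032, 0.008, 0], [0, 0, 0]], [-1, [0.032, 0.008, 0], [0, 0, 0]], [-1, [0.032, 0.008, 0], [0, 0, 0]], [-1, [0.032, 0.008, 0], [0, 0, 0]], [-1, [0.032, 0.008, 0], [0, 0, 0]], [-1, [0.032, 0.008, 0], [0, 0, 0]], [-1, [0.02, 0, 0], [0, 0, 0]]])

```text
time: 20.25
eef_pos: [0.5222, 0.2866, 0.2204]
tool_rot: [-2.197, -2.244, -0.002]
contact_force: [-0.9, 0.4, -1.6]
opening: 0.0447
grasp_force: 26.4
```

Call:
carry_out(motion=[[-1, [0, 0, 0], [0, 0.07, 0]], [-1, [0, 0, 0], [0, 0.07, 0]], [-1, [0, 0, 0], [0, 0, 0]], [-1, [0, 0, 0], [0, 0, 0]]])

```text
time: 20.58
eef_pos: [0.5226, 0.2805, 0.2214]
tool_rot: [-2.132, -2.164, -0.15]
contact_force: [0.3, 0.3, -1.7]
opening: 0.0451
grasp_force: 26.4
```

Run:
```python
from h import *
np.set_printoptions(precision=4,suppress=True)
need([.534,.310,.112],.017,.14)
C={n:ctrl.capture(n) for n in('scene','top')}
a=[]
for n,(r0,c0) in (('top',(130,100)),('scene',(120,130))):
  im=cv2.cvtColor(C[n]['pixels'],cv2.COLOR_RGB2BGR)[r0:r0+100,c0:c0+120]
  a.append(cv2.convertScaleAbs(cv2.resize(im,None,fx=3.3,fy=3.3,interpolation=cv2.INTER_CUBIC),alpha=1.6,beta=10))
cv2.imwrite('pics/c8.png',np.hstack(a))
```

```text
t 20.58 pos [0.5226 0.2805 0.2214] shift [0.0136 0.0119 0.1125] turn [ 0.    -0.001 -0.002] F [ 0.3  0.3 -1.7] open 0.0451 g 26.4 q [-1.15  0.2   0.78  1.69 -0.28  1.27 -0.28]
```

View pics/c8.png

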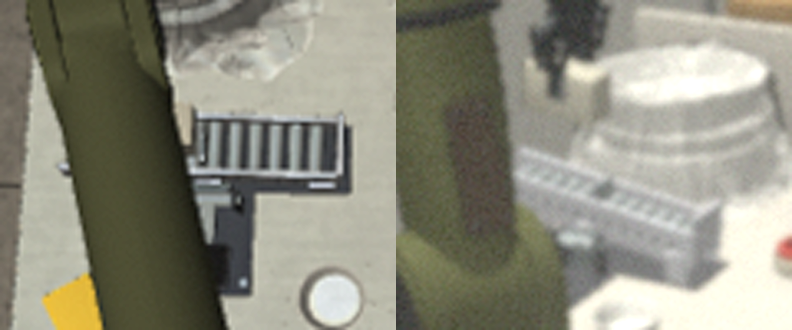

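The carton is held tilted above the upper lane. The gate is back up, at about (603,187) in the scene crop, and the lane is empty.

Call:
carry_out(motion=[[-1, [0.0136, 0.0119, 0], [0, 0, 0]], [-1, [0, 0, 0.03], [0, 0, 0]], [-1, [0, 0, 0.03], [0, 0, 0]], [-1, [0, 0, 0.02], [0, 0, 0]], [-1, [0, 0, 0.01], [0, 0, 0]], [-1, [0, 0, 0], [0, 0, 0]], [-1, [0, 0, 0], [0, 0, 0]]])

```text
time: 21.27
eef_pos: [0.534, 0.3096, 0.1346]
tool_rot: [-2.127, -2.168, -0.151]
contact_force: [0.4, 0.7, -1.0]
opening: 0.0448
grasp_force: 26.5
```

Run:
```python
from h import *
np.set_printoptions(precision=4,suppress=True)
need([.534,.310,.112],.017,.14)
C={n:ctrl.capture(n) for n in('scene','top')}
print(proj(C['scene'],[.535,.253,.107]),"seen",192.7,176.7, proj(C['top'],[.535,.253,.107]))
a=[]
for n,(r0,c0) in (('top',(130,100)),('scene',(120,130))):
  im=cv2.cvtColor(C[n]['pixels'],cv2.COLOR_RGB2BGR)[r0:r0+100,c0:c0+120]
  a.append(cv2.convertScaleAbs(cv2.resize(im,None,fx=3.3,fy=3.3,interpolation=cv2.INTER_CUBIC),alpha=1.6,beta=10))
cv2.imwrite('pics/c9.png',np.hstack(a))
```

```text
t 21.27 pos [0.534  0.3096 0.1346] shift [-0.0028  0.      0.0224] turn [ 0.    -0.002  0.002] F [ 0.4  0.7 -1. ] open 0.0448 g 26.5 q [-1.11  0.33  0.74  1.74 -0.39  1.13 -0.22]
[191.912  174.5974] seen 192.7 176.7 [160.2958 172.9944]
```

View pics/c9.png

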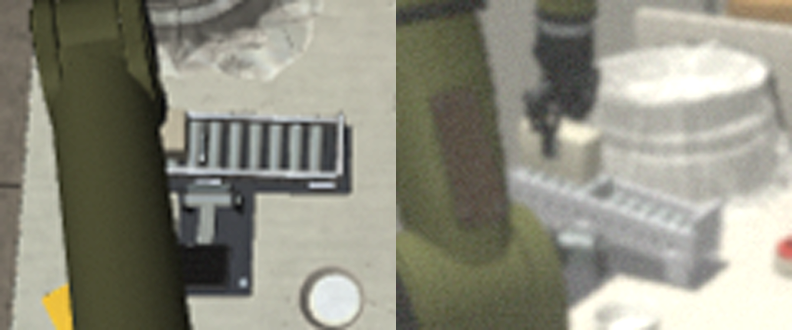

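In this view the carton hangs just up-lane of the gate, its near end at crop (185,133) and the gate at (203,150). I'll check the sideways alignment numerically.

Run:
```python
from h import *
np.set_printoptions(precision=4,suppress=True,linewidth=200)
c=ctrl.capture('top')
n=np.array([0,-.1395,.990]);u=np.array([0,.99,.1395]);m=np.array([.534,.3096,.1346])+.0084*n
h=.017
for sx in(1,-1):
  print("carton top edge",sx,proj(c,m+.03*n-.045*u+[sx*.0225,0,0]),"bottom",proj(c,m-.03*n-.045*u+[sx*.0225,0,0]))
for y in(-.03,-.06,-.12):
  for sx in(.036,.029,-.029,-.036): print("guide",y,sx,proj(c,[.535+sx-h*y,.253+y+h*sx,.082+.1405*y+.014]))
g=c["pixels"].astype(int).sum(2)
print("rows 158..188")
for col in(152,153,154,155,169,177,193): print(col,g[158:189,col])
```

```text
carton top edge 1 [155.1894 163.5308] bottom [156.5808 167.2688]
carton top edge -1 [154.4436 175.8295] bottom [155.8711 179.1017]
guide -0.03 0.036 [169.5222 164.5685]
guide -0.03 0.029 [169.4548 166.3788]
guide -0.03 -0.029 [168.8921 181.4824]
guide -0.03 -0.036 [168.8238 183.3179]
guide -0.06 0.036 [177.6854 164.8768]
guide -0.06 0.029 [177.6242 166.6819]
guide -0.06 -0.029 [177.1135 181.7421]
guide -0.06 -0.036 [177.0515 183.5722]
guide -0.12 0.036 [193.8665 165.488 ]
guide -0.12 0.029 [193.8176 167.2828]
guide -0.12 -0.029 [193.4092 182.2568]
guide -0.12 -0.036 [193.3595 184.0764]
rows 158..188
152 [331 332 337 341 328 309 302 302 301 306 303 305 306 306 309 315 290 186 108 113 197 280 316 357 229  97 105 112 110 103 193]
153 [329 331 332 332 323 303 299 301 304 303 302 304 305 306 307 312 292 188 108 105 150 199 267 348 223  84  98 111 109  94 187]
154 [332 331 332 329 321 303 300 301 306 305 306 311 312 313 313 318 300 202 110 100  98 101 223 349 229 100 103 108 103  86  94]
155 [328 332 329 332 323 290 263 267 268 263 266 265 264 264 268 272 259 180 109 101  91  90 218 344 228 104 106 110 102  85  95]
169 [332 330 332 333 339 314 305 294 118 143 158 156 164 184 186 186 185 180 192 202 208 209 217 297 310 116 106 132 161 109 156]
177 [332 332 327 327 328 313 301 337 217 201 296 288 288 289 289 286 283 278 278 276 273 268 248 278 304 158  98  98 111 108 166]
193 [320 331 333 327 327 331 320 339 306  95 133 140 138 146 162 161 161 164 167 171 166 170 166 215 322 305 104 172 191 106 162]
```

The carton and guides are shifted alike, by under 1 mm relative to each other, so alignment is good. I'll lower it slowly.

Call:
carry_out(motion=[[-1, [-0.0025, 0, 0.006], [0, 0, 0]], [-1, [0, 0, 0.006], [0, 0, 0]], [-1, [0, 0, 0.004], [0, 0, 0]], [-1, [0, 0, 0.002], [0, 0, 0]], [-1, [0, 0, 0], [0, 0, 0]]])

```text
time: 21.83
eef_pos: [0.5335, 0.309, 0.1153]
tool_rot: [-2.127, -2.167, -0.15]
contact_force: [0.7, -0.4, -1.8]
opening: 0.0448
grasp_force: 26.5
```

Call:
carry_out(motion=[[-1, [0, 0, 0.0015], [0, 0, 0]], [-1, [0, 0, 0.0015], [0, 0, 0]], [-1, [0, 0, 0], [0, 0, 0]]])

```text
time: 22.08
eef_pos: [0.5339, 0.3096, 0.1129]
tool_rot: [-2.127, -2.167, -0.152]
contact_force: [-0.3, -0.2, -2.0]
opening: 0.0446
grasp_force: 26.5
```

Call:
carry_out(motion=[[-1, [0, 0, 0.001], [0, 0, 0]], [-1, [0, 0, 0], [0, 0, 0]]])

```text
time: 22.25
eef_pos: [0.534, 0.3097, 0.1121]
tool_rot: [-2.128, -2.167, -0.152]
contact_force: [-0.8, -1.2, -0.9]
opening: 0.0445
grasp_force: 26.5
```

Call:
carry_out(motion=[[-1, [0, 0, 0.001], [0, 0, 0]], [-1, [0, 0, 0], [0, 0, 0]]])

```text
time: 22.42
eef_pos: [0.5342, 0.31, 0.1117]
tool_rot: [-2.127, -2.167, -0.153]
contact_force: [-1.1, -0.2, 2.3]
opening: 0.0447
grasp_force: 26.7
```

Call:
carry_out(motion=[[0.2, [0, 0, 0], [0, 0, 0]], [0.4, [0, 0, 0], [0, 0, 0]], [0.7, [0, 0, 0], [0, 0, 0]], [1, [0, 0, 0], [0, 0, 0]], [1, [0, 0, 0], [0, 0, 0]], [1, [0, 0, 0], [0, 0, 0]], [1, [0, 0, -0.01], [0, 0, 0]], [1, [0, 0, -0.03], [0, 0, 0]], [1, [0, 0, -0.035], [0, 0, 0]], [1, [0, 0, -0.035], [0, 0, 0]]])

```text
time: 23.25
eef_pos: [0.5339, 0.2935, 0.2215]
tool_rot: [-2.128, -2.167, -0.15]
contact_force: [0.1, -0.2, -0.0]
opening: 0.0853
grasp_force: 0.0
```

Call:
carry_out(motion=[[1, [0, 0, -0.02], [0, -0.07, 0]], [1, [0, 0, 0], [0, -0.07, 0]], [1, [-0.035, -0.01, 0], [0, 0, 0]], [1, [-0.035, -0.01, 0], [0, 0, 0]], [1, [-0.035, -0.01, 0], [0, 0, 0]], [1, [-0.035, -0.01, 0], [0, 0, 0]], [1, [-0.035, -0.01, 0], [0, 0, 0]], [1, [-0.035, -0.01, 0], [0, 0, 0]], [1, [-0.035, -0.01, 0], [0, 0, 0]], [1, [-0.035, 0, 0], [0, 0, 0]]])

```text
time: 24.08
eef_pos: [0.4679, 0.0084, 0.2395]
tool_rot: [-2.199, -2.239, -0.006]
contact_force: [0.7, 0.1, -1.1]
opening: 0.0854
grasp_force: 0.0
```

Run:
```python
from h import *
np.set_printoptions(precision=4,suppress=True,linewidth=200)
need([.534,.310,.112],.017,0)
C={n:ctrl.capture(n) for n in('scene','top')};c=C['top']
for n in C:
  for k in('spare_carton_mid','queued_carton_mid'):
    print(n,k,[(np.round(d['position'],1).tolist(),round(d['conf'],2),onz(C[n],d['position'],.119)[:2].round(3).tolist()) for d in ctrl.place_of(n,k)[:5]])
g=c["pixels"].astype(int).sum(2)
for row in(166,170,173): print(row,"cols 125..170",g[row,125:171])
for col in(138,146,154,158): print(col,"rows 158..188",g[158:189,col])
w=np.array([.534,.300,.119]);n=np.array([0,-.1395,.990]);u=np.array([0,.99,.1395])
for s in(-1,1):
  for e in(-1,1): print("pred top corner",proj(c,w+.03*n+e*.05*u+[s*.0225,0,0]))
```

```text
t 24.08 pos [0.4679 0.0084 0.2395] shift [0.2997 0.0716 0.1291] turn [ 0.    -0.005  0.001] F [ 0.7  0.1 -1.1] open 0.0854 g 0.0 q [-1.09 -0.18  0.93  1.9   0.14  1.36 -0.18]
scene spare_carton_mid [([187.0, 168.0], 0.81, [0.565, 0.298])]
scene queued_carton_mid [([309.6, 210.5], 0.91, [0.409, -0.315])]
top spare_carton_mid [([145.2, 172.3], 0.92, [0.534, 0.306]), ([256.5, 222.2], 0.19, [0.358, -0.108])]
top queued_carton_mid [([295.8, 173.1], 0.95, [0.543, -0.25]), ([124.3, 229.1], 0.68, [0.323, 0.368])]
166 cols 125..170 [161 239 292 251 163  85 162 280 318 311 310 310 308 309 307 305 303 302 303 303 302 301 295 296 298 297 293 296 293 292 290 288 291 290 273 189 111  96  92 131 129 103  86 107 111 128]
170 cols 125..170 [301 273 285 233 142  81 177 312 317 313 313 312 309 308 311 311 308 307 309 309 304 304 305 302 302 303 299 298 300 299 296 298 293 301 263 181 180  96 168 295 275 204 104  85 161 294]
173 cols 125..170 [265 282 276 205 117  78 192 331 317 313 313 315 314 315 312 312 309 310 310 308 309 308 307 305 304 304 301 299 302 299 298 299 298 301 253 155 193  74 197 296 268 185  92  98 182 295]
138 rows 158..188 [306 308 312 311 309 316 314 306 309 306 309 308 308 308 313 315 314 296 207 114 110 170 302 311 110 100 106 109 107 109 219]
146 rows 158..188 [311 311 311 312 296 289 312 298 301 301 301 302 304 307 306 308 307 309 257 111  98 142 277 298 138  93  93 108 102 111 218]
154 rows 158..188 [323 321 320 320 318 330 345 318 292 296 293 297 299 299 299 299 301 311 261 101 102  87 220 340 220  97 104 107  99  81  90]
158 rows 158..188 [318 315 315 323 321 338 341 298 290 294 297 294 301 297 299 301 303 309 270 143  99 115 248 376 309  86 116 149 177 166 190]
pred top corner [159.7049 177.3202]
pred top corner [131.2226 175.9178]
pred top corner [160.4123 165.2196]
pred top corner [132.0792 163.7013]
```

Call:
carry_out(motion=[[1, [0, 0, 0], [0, 0, 0]], [1, [0, 0, 0], [0, 0, 0]], [1, [0, 0, 0], [0, 0, 0]], [1, [0, 0, 0], [0, 0, 0]]])

```text
time: 24.72
eef_pos: [0.4694, 0.0107, 0.2391]
tool_rot: [-2.199, -2.242, -0.002]
contact_force: [-0.2, 0.1, -0.3]
opening: 0.0852
grasp_force: 0.0
```

```bash
python3 -c "
from plant import ctrl
print(ctrl.finish_job())"
```

```text
the job is handed in; nothing more can be done
None
```

The job is handed in at about 25 s: the pedal was pressed to its stop (about 25 N) and came back up, the queued carton stands upright in the tray, and the spare carton waits upright against the raised gate; no verdict came back.

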